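# Slide the coin tray home under the magnifier

## Robot

A 6-joint arm with a two-finger parallel gripper is mounted at the origin on the work surface. World frame = base frame: x ahead of the robot, y to its left, z up, the work surface at z = 0. Lengths are in m, angles in degrees, forces in N, time in s.
With the tool pointing down it reaches from about 0.325 to 0.85 m from the base axis. Payload 15.5 kg.
Tool frame: the origin (TCP) lies midway between the tips of the shut fingers; the grasp point (between the pads) lies 19 mm behind it; y points along the fingers, x is the direction in which the jaws open and shut, and the axes are right-handed (so a half turn about y gives the same grasp; the last joint's range is limited). The gripper opens to 91 mm and grips with 3 to 60 N. Pads are 32 mm wide; open, the fingers measure 118 mm over their backs; the gripper's body (76 mm by 178 mm) begins 60 mm behind the grasp point.
Start: joints at [61.679, 28.281, 77.091, -0, 74.628, -5.472], TCP at [0.243, 0.576, 0.214] pointing down, gripper open.
Joint ranges: [-166.48, 166.48], [-47.26, 123.95], [12.59, 153.08], [-70.14, 250.14], [6.76, 159.57], [-176.63, 176.63]. Speed limits (degrees/s): [108.29, 108.29, 147.25, 172.46, 172.46, 172.46].

## Interface

Orientations are given as a 3x3 rotation matrix whose columns are the frame's x, y, z axes.
In Python, from bench import ctrl gives the robot as it stands. The module is installed in compiled form; this text tells all that it offers. Calls block until the motion is done:
- ctrl.goto(position, orientation): joint-space move of the TCP to a pose.
- ctrl.move_l(position, vel=0.15, ori=None, contact_N=None): straight line of the TCP; ori=None keeps the orientation; vel is the mean speed in m/s. With contact_N (N) it stops when the force on the tool has changed by that much, and returns True; else False.
- ctrl.movej(angles): joint-space move.
- ctrl.command_gripper(opening): opening from 0.0 (shut) to 1.0 (fully open); the grip force is fixed at half the most; returns when the fingers have stopped.
- ctrl.sleep(seconds).
- ctrl.ik(position, orientation): joint angles nearest the present ones, or None.
- ctrl.read_camera(name): name is "side" or "top" or "wrist"; returns the picture (480x640x3 uint8, blue, green, red); there is no depth.
- ctrl.camera_params(name): a dict with "fx", "fy", "cx", "cy" (pixels), "pose" (4x4, takes a point from camera to world coordinates); the wrist camera has in their place "T_tool_cam" (4x4, takes a point from camera to tool coordinates, whose origin is the TCP and whose axes are the tool frame's). Camera axes: x right, y up, looking along -z (the intrinsics and any distortion apply to the point x, -y, -z); pixel columns grow to the right and rows downward; lengths in m; the calibration is good to about 2 mm. A picture is of the moment at which its call begins: read the wrist's pose just before it. camera_params takes no time and is no camera call.
A pose or a line that the arm cannot do raises ctrl.MotionError and nothing moves.
- ctrl.sign_off(): hands the job in, once; it reports no verdict.
Readings, each from a call of its own:
- ctrl.current_t(): time.
- ctrl.current_q(): joint angles.
- ctrl.current_dq(): joint speeds.
- ctrl.current_effort(): joint torques, N m.
- ctrl.current_tool_pos(): TCP position.
- ctrl.current_eef_rot(): TCP orientation.
- ctrl.current_contact_force(): force on the tool from outside, world axes, zero at the start.
- ctrl.current_wrist_torque(): the same for the moment, N m.
- ctrl.current_grip_width(): opening from 0.0 (shut) to 1.0 (fully open).
Only numpy, scipy, OpenCV 4.12 (cv2) and the standard library are available. Lean on these libraries where they do the work, as an engineer would, in place of code of your own. Each camera call takes 0.05 s, during which the arm holds its last target.

## Task

On the coin viewing stand, turn the brass key clockwise until its red stop bar is well clear of the runway, before moving the coin tray. Then slide the tray along the deck, without lifting it off, in under the magnifier until it drops flat into its shallow blue pocket; let go and leave it there with the bar still clear. Do not bump the magnifier or disturb the cup, scale pan, loupe and cash box.

Things in the scene. Friction and masses are not known exactly. Their poses are not given: they have to be found in the camera images.
- pocket (a point): Centre of the floor of the shallow blue pocket in the green viewing stand. x points along the runway from the tray towards the pocket (to the robot's left), y roughly towards the robot, z up. The pocket is 6 mm deep, 90 mm along x, 116 mm along y: the tray has 3 mm of play each side. The flat deck (the runway) lies 6 mm above this point, from x = -285 to -45 mm.
- station: The viewing stand, a fixed low green block 360 x 220 mm, 24 mm high. Origin on the desk under the pocket's centre, axes as pocket. Two steel guide rails, 5 mm high, flank the lane at y = +-58 mm from x = -62 mm on, flaring to y = +-67 mm at x = -89 mm.
- tray_grip (a point): Centre of the upright black grip rib of the loose wooden coin tray, 27 mm above the tray's underside. Tray: slab 84 (x) x 110 (y) x 10 mm, 0.25 kg, coins fixed in it. Rib: on the middle of its top, 36 mm long (x), 14 mm thick (y), 34 mm high. It starts on the deck before the stop bar, x roughly along the runway, 210 to 230 mm short of the pocket.
- key (a joint): Angle of the key and its red stop bar, rad. Near 0 the bar lies across the runway ahead of the tray; it grows as the key turns clockwise seen from above (bar swings towards the tray), to the end stop at 1.57 where the bar lies alongside the runway, on its +y side. Clear from 1.25 on. Friction (0.06 N m) holds it where it is left.
- key_grip (a point): On the key's vertical axis, middle of its brass bow, 36 mm above the deck, at x = -114, y = +92 mm from the pocket; axes of the stand, not turning with the key. Bow: upright plate 36 x 10 mm, 32 mm high, along the stand's y at joint 0, along x at 1.57. The bar, 12 mm wide, 6 to 16 mm above the deck, reaches 54 mm from the axis, to -y at joint 0.
- magnifier_edge (a point): Middle of the lower front edge of the overhead magnifier: level glass sheet in a silver frame, 110 mm along x, 164 mm wide, 10 mm thick, 185 mm above the deck, 38 mm before the pocket's centre. It roofs the pocket: the seated tray's rib is reached only with the tool leaning back along the runway, towards -x. Two 10 mm posts at its far end.
- magnifier: The same overhead magnifier; origin 38 mm beyond its front edge, straight above the pocket's centre, at its underside.
- cup: White ceramic sorting cup, 76 mm across, 75 mm high, loose beside the stand; origin under its centre.
- scale_pan: Brass coin scale pan, 100 mm across, 25 mm high, loose beside the stand; origin under its centre.
- loupe: Loupe in a silver frame lying flat, 165 mm long, 80 mm wide, 9 mm thick, handle to its -x; origin under it, 45 mm from the lens centre.
- cash_box: Steel cash box, 204 x 154 mm, 95 mm high, 2.5 kg, near the stand; origin under its centre.
There are look-alikes about, which are no part of the job. Of the things that look like the part that bears tray_grip, the largest one is meant.

How it is judged:
By the outcome, as a careful person would: the job done as asked, in the order asked, and still so for the second after the job is handed in, with the robot touching nothing.
It also fails if it takes over 54 s, if anything falls off the work surface, if the arm or the gripper's body presses on something with over 40 N, if the wrist force passes 120 N, or if a joint passes its speed limit or range.

## Working session

There is one attempt and no reset: what is moved stays moved. The work goes in short steps, each a Python script; the robot and the scene stay as the last script left them, time stands still between calls to the robot, and variables do not carry over. Pictures are saved under pics/ and viewed, and the job is handed in when it is done.

```bash
mkdir -p pics; ls
python3 - <<'E'
from bench import ctrl
import cv2,numpy as np
np.set_printoptions(precision=4,suppress=True)
for n in ["side","top","wrist"]:
    p=ctrl.camera_params(n); print(n,p)
    cv2.imwrite(f"pics/{n}0.png",ctrl.read_camera(n))
print(ctrl.current_t(),ctrl.current_tool_pos(),ctrl.current_eef_rot())
E
```

```text
pics
side {'fx': 581.5775920212656, 'fy': 581.5775920212656, 'cx': 312.6679804635723, 'cy': 249.7726340032873, 'pose': array([[ 0.7638,  0.4095, -0.4989, -0.1179],
       [-0.6454,  0.4846, -0.5904, -0.8185],
       [ 0.    ,  0.773 ,  0.6344,  0.9969],
       [ 0.    ,  0.    ,  0.    ,  1.    ]])}
top {'fx': 525.4348718562749, 'fy': 525.4348718562749, 'cx': 322.6672591612896, 'cy': 231.50804055576708, 'pose': array([[-0.0285,  0.9768, -0.2123,  0.3314],
       [-0.9996, -0.0286,  0.0028,  0.0005],
       [-0.0033,  0.2123,  0.9772,  1.1821],
       [ 0.    ,  0.    ,  0.    ,  1.    ]])}
wrist {'fx': 373.4481307929485, 'fy': 373.4481307929485, 'cx': 322.36624365336036, 'cy': 246.57752700590908, 'T_tool_cam': array([[ 1.    ,  0.0002, -0.0007,  0.0007],
       [-0.0008,  0.2523, -0.9677, -0.1709],
       [-0.    ,  0.9677,  0.2523,  0.0697],
       [ 0.    ,  0.    ,  0.    ,  1.    ]])}
0.15 [0.2426 0.5757 0.2135] [[ 0.3883 -0.0004 -0.9215]
 [ 0.9215 -0.0008  0.3883]
 [-0.0009 -1.      0.0001]]
```

View pics/top0.png

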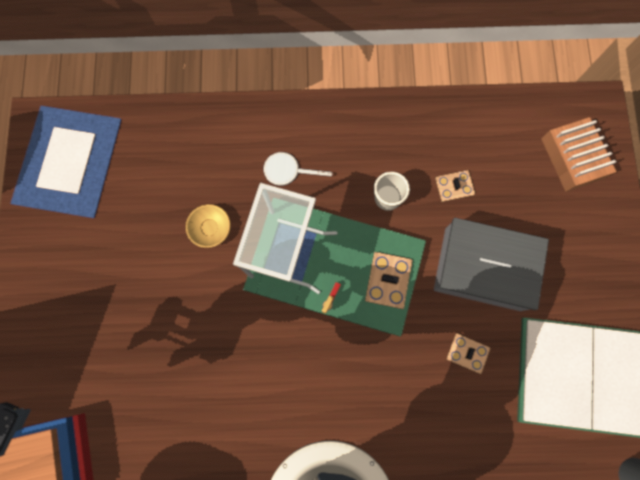

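View pics/side0.png

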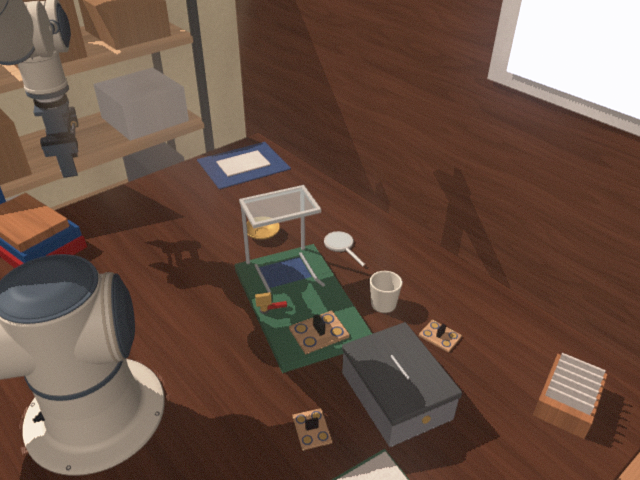

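View pics/wrist0.png

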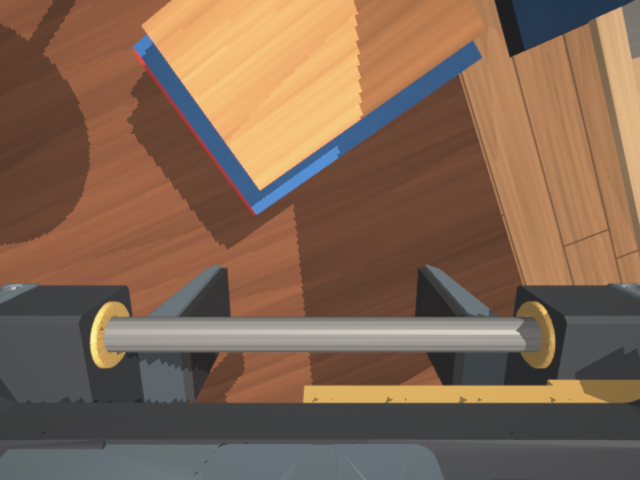

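Tray candidates in the top view are (390,279) on the stand, largest, plus small look-alikes at (455,186) and (469,353). I choose the one at (390,279) and will check it in a crop.

Run:
```python
import cv2
a=cv2.imread("pics/top0.png")[170:345,225:435]; cv2.imwrite("pics/top0c.png",cv2.resize(a,None,fx=3.4,fy=3.4,interpolation=cv2.INTER_CUBIC))
a=cv2.imread("pics/side0.png")[180:375,225:385]; cv2.imwrite("pics/side0c.png",cv2.resize(a,None,fx=3,fy=3,interpolation=cv2.INTER_CUBIC))
```

```text
(no output)
```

View pics/top0c.png

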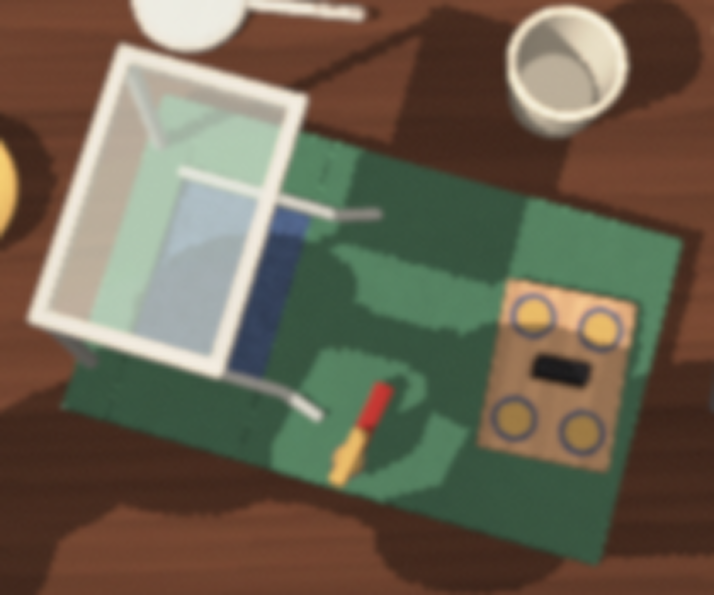

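View pics/side0c.png

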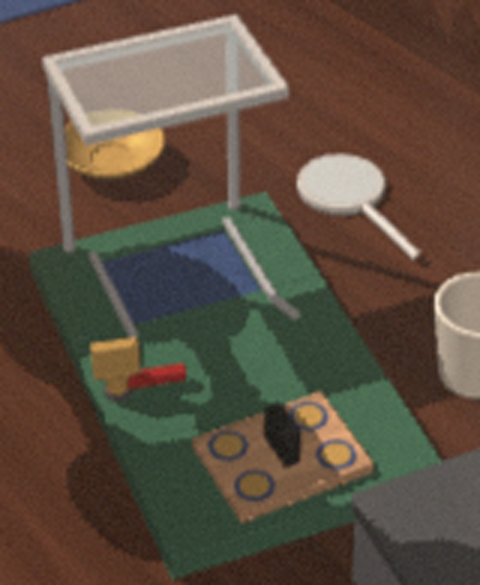

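```bash
cat > h.py <<'E'
import numpy as np, cv2
from scipy.optimize import least_squares
from bench import ctrl
np.set_printoptions(precision=4,suppress=True)
def proj(n,P):
    c=ctrl.camera_params(n); T=np.linalg.inv(c['pose']); p=np.atleast_2d(P)@T[:3,:3].T+T[:3,3]
    return np.c_[c['cx']+c['fx']*p[:,0]/-p[:,2], c['cy']-c['fy']*p[:,1]/-p[:,2]]
def ray(n,uv,z):
    c=ctrl.camera_params(n); d=c['pose'][:3,:3]@np.array([(uv[0]-c['cx'])/c['fx'],-(uv[1]-c['cy'])/c['fy'],-1]); o=c['pose'][:3,3]
    return o+d*(z-o[2])/d[2]
def fit(local,obs,x0):
    # obs list of (cam, idx,u,v)
    def W(s):
        c,t=np.cos(s[2]),np.sin(s[2]); L=local
        # stand: z up; x axis = (c,t), y axis=(-t,c)
        return np.c_[s[0]+c*L[:,0]-t*L[:,1], s[1]+t*L[:,0]+c*L[:,1], L[:,2]]
    f=lambda s: np.concatenate([(proj(n,W(s)[i])[0]-[u,v]) for n,i,u,v in obs])
    r=least_squares(f,x0); return r.x, r.fun.reshape(-1,2)
E
cat > a.py <<'E'
from h import *
tc=lambda u,v:(225+(u+.5)/3.4-.5,170+(v+.5)/3.4-.5); sc=lambda u,v:(225+(u+.5)/3-.5,180+(v+.5)/3-.5)
L=np.array([[75,-110,24],[-285,-110,24],[-285,110,24],[75,110,24]])/1e3
obs=[("top",0,*tc(162,95)),("top",1,*tc(683,236)),("top",2,*tc(600,563)),("top",3,*tc(62,405)),("side",3,*sc(30,255)),("side",0,*sc(268,192)),("side",2,*sc(175,578))]
s,r=fit(L,obs,[.5,.05,1.8]); print("stand",s,np.degrees(s[2]));print(r)
for cam in("top","side"):
    s1,r=fit(L,[o for o in obs if o[0]==cam],[.5,.05,1.8]);print(cam,s1,np.abs(r).max())
R=np.array([[np.cos(s[2]),-np.sin(s[2])],[np.sin(s[2]),np.cos(s[2])]])
loc=lambda p:R.T@(p[:2]-s[:2])*1e3
for n,uv in(("near-left",(28,320)),("farleft",(120,45)),("frontfar",(308,97)),("frontnear",(222,378))): print(n,loc(ray("top",tc(*uv),.219)))
LT=np.array([[42,-55,34],[-42,-55,34],[-42,55,34],[42,55,34]])/1e3
ot=[("top",0,*tc(507,278)),("top",1,*tc(638,303)),("top",2,*tc(609,468)),("top",3,*tc(478,443)),("side",3,*sc(193,437)),("side",0,*sc(315,392)),("side",1,*sc(375,463)),("side",2,*sc(247,517))]
t,r=fit(LT,ot,[.5,-.15,1.8]);print("tray",t,np.degrees(t[2]),loc(t));print(r)
print("rib top",loc(ray("top",tc(560,365),.058)),loc(ray("side",sc(277,407),.058)))
print("bar tip",loc(ray("top",tc(383,384),.040)), "bow",loc(ray("top",tc(348,455),.076)),"bar tip side",loc(ray("side",sc(185,370),.040)),"bow top side",loc(ray("side",sc(114,343),.076)))
key=[-114,92];print(key)
E
python3 a.py
```

```text
stand [0.5385 0.069  1.2635] 72.39224933706062
[[ 1.2681 -0.185 ]
 [ 1.1805  0.6899]
 [ 1.6781  0.4872]
 [ 1.3104  1.1419]
 [-0.7827 -0.8154]
 [-0.8327 -0.4586]
 [-0.2907 -6.0548]]
top [0.5399 0.0719 1.2626] 0.750330617998884
side [0.5339 0.0598 1.2583] 2.318766151293346
near-left [75.7711 80.9062]
farleft [ 74.4172 -82.1571]
frontfar [-35.8688 -82.0088]
frontnear [-34.9855  82.208 ]
tray [ 0.4691 -0.1456  1.3577] 77.78984610839187 [-225.4769    1.2351]
[[ 0.6242  0.2166]
 [-0.3871 -0.2853]
 [ 0.6192  0.5051]
 [ 0.9019  0.7169]
 [-0.4064  0.2232]
 [ 1.4937 -1.1279]
 [ 0.0534 -0.9802]
 [-1.2041 -1.1218]]
rib top [-222.4388   -0.1722] [-205.466    -2.3607]
bar tip [-118.0151   39.9836] bow [-109.4217   92.3721] bar tip side [-125.1643   41.278 ] bow top side [-111.6762   92.8211]
[-114, 92]
```

```bash
cat >> h.py <<'E'
import json,os
S=json.load(open('stand.json')) if os.path.exists('stand.json') else [0.5390,0.0705,1.263]
def frame(s=None):
    s=S if s is None else s; c,t=np.cos(s[2]),np.sin(s[2]); return np.array([[c,-t,0],[t,c,0],[0,0,1]])
def w(x,y,z):  # stand mm (z above desk mm) -> world m
    return frame()@(np.array([x,y,z])/1e3)+np.array([S[0],S[1],0])
def tost(p): 
    return frame().T@(np.array(p)-[S[0],S[1],0])*1e3
def ori(lean=0,yaw=0):  # lean deg back towards -x; yaw deg about z
    F=frame(); a=np.radians(lean); y=np.radians(yaw); Z=np.array([[np.cos(y),-np.sin(y),0],[np.sin(y),np.cos(y),0],[0,0,1]])
    ty=np.sin(a)*F[:,0]-np.cos(a)*F[:,2]; tx=F[:,1]; return Z@np.c_[tx,ty,np.cross(tx,ty)]
def tcp(g,R): return np.array(g)+R[:,1]*0.019   # grasp point -> TCP
def st(): print("t %.2f"%ctrl.current_t(),"tcp st",tost(ctrl.current_tool_pos()),"F",ctrl.current_contact_force(),"grip %.3f"%ctrl.current_grip_width(),"q",ctrl.current_q())
E
cat > b.py <<'E'
from h import *
tc=lambda u,v:(225+(u+.5)/3.4-.5,170+(v+.5)/3.4-.5)
L=np.array([[75,-110,24],[-285,-110,24],[-285,110,24],[75,110,24]])/1e3
print("cashbox top corners",[tost(ray("top",uv,.095))[:2] for uv in((456,220),(548,237),(537,305),(438,290))])
for lab,p,R in [("view",w(-92,47,260),ori(0)),("push0",w(-88,47,32),ori(0)),("push1",w(-156,73,32),ori(0)),("g0",tcp(w(-225,0,56),ori(0)),ori(0)),("g0lean",tcp(w(-225,0,56),ori(35)),ori(35)),("mid35",tcp(w(-140,0,56),ori(35)),ori(35)),("end35",tcp(w(0,0,50),ori(35)),ori(35)),("end45",tcp(w(0,0,50),ori(45)),ori(45))]:
    print(lab,ctrl.ik(p,R))
E
python3 b.py
```

```text
cashbox top corners [array([-326.6939, -151.311 ]), array([-521.3824, -168.6207]), array([-526.5305,  -21.9068]), array([-324.2619,    4.0258])]
view [  -7.7035   12.603    94.6075   -0.       72.7895 -170.068 ]
push0 [  -7.2164   32.446   109.5852   -0.       37.9688 -169.581 ]
push1 None
g0 [-23.9504  33.0216 105.9344  -0.      41.044  173.685 ]
g0lean [-44.8253  40.7558 102.8401  36.2     59.7516 127.6689]
mid35 [-36.0289  39.9221 106.2576  41.9145  54.5631 130.4089]
end35 [-20.0258  40.313  107.6239  51.5444  47.0388 136.4489]
end45 [-25.223   44.5549 108.3662  59.9788  54.0491 123.8766]
```

```bash
cat > c.py <<'E'
from h import *
for yaw in (-30,-20,-10,10,15,20,30):
  for lean in (0,15):
    o=[]
    for p in (w(-92,47,260),w(-85,47,100),w(-85,47,32),w(-135,60,32),w(-156,73,32),w(-156,73,120)):
        q=ctrl.ik(p,ori(lean,yaw)); o.append(None if q is None else (round(float(q[0])),round(float(q[4])),round(float(q[5]))))
    print(yaw,lean,o)
E
python3 c.py
```

```text
-30 0 [(-8, 73, -140), (-7, 48, -139), (-7, 38, -139), (-13, 36, -145), (-16, 34, -148), (-16, 49, -148)]
-30 15 [(-18, 62, -156), (-17, 36, -166), None, (-24, 25, 173), (-28, 25, 168), (-28, 40, -177)]
-20 0 [(-8, 73, -150), (-7, 48, -149), (-7, 38, -149), (-13, 36, -155), (-16, 34, -158), (-16, 49, -158)]
-20 15 [(-19, 65, -167), None, (-18, 29, 174), (-25, 29, 166), (-28, 29, 161), (-28, 44, 174)]
-10 0 [(-8, 73, -160), (-7, 48, -159), (-7, 38, -159), (-13, 36, -165), (-16, 34, -168), (-16, 49, -168)]
-10 15 [None, (-18, 43, 174), (-18, 33, 166), (-25, 33, 159), (-28, 33, 155), (-28, 47, 165)]
10 0 [None, None, None, (-13, 36, 175), (-16, 34, 172), (-16, 49, 172)]
10 15 [(-19, 74, 164), (-18, 51, 157), (-18, 41, 151), (-25, 41, 145), (-28, 40, 142), (-28, 54, 149)]
15 0 [(-8, 73, 175), (-7, 48, 176), (-7, 38, 176), (-13, 36, 170), (-16, 34, 167), (-16, 49, 167)]
15 15 [(-19, 76, 160), (-18, 52, 153), (-18, 43, 148), (-24, 43, 142), (-27, 42, 139), (-27, 55, 145)]
20 0 [(-8, 73, 170), (-7, 48, 171), (-7, 38, 171), (-13, 36, 165), (-16, 34, 162), (-16, 49, 162)]
20 15 [(-18, 77, 155), (-18, 54, 149), (-18, 45, 145), (-24, 44, 139), (-27, 44, 136), (-27, 57, 141)]
30 0 [(-8, 73, 160), (-7, 48, 161), (-7, 38, 161), (-13, 36, 155), (-16, 34, 152), (-16, 49, 152)]
30 15 [(-18, 80, 147), (-17, 57, 141), (-17, 48, 138), (-23, 47, 132), (-26, 46, 130), (-26, 59, 134)]
```

Run:
```python
from h import *
p=np.array(ctrl.current_tool_pos()); p[2]=.40
ctrl.move_l(p,vel=.3); st()
ctrl.goto(w(-130,0,390),ori(0,30)); st()
ctrl.move_l(w(-130,0,300),vel=.2); st()
P,R=np.array(ctrl.current_tool_pos()),np.array(ctrl.current_eef_rot())
im=ctrl.read_camera("wrist"); cv2.imwrite("pics/w1.png",im); np.savez("w1.npz",P=P,R=R)
```

```text
t 0.92 tcp st [391.4194 435.6278 399.489 ] F [-0.6127 -0.0706  0.1437] grip 0.996 q [61.6793 22.039  59.1518  0.0016 98.8475 -5.4719]
t 3.39 tcp st [-129.5762    0.0703  389.8937] F [ 0.2525 -0.4947  0.2156] grip 1.000 q [-12.8678  10.5943  76.8542   0.0071  92.5625 154.6888]
t 3.99 tcp st [-129.7403   -0.3921  300.8237] F [-0.3569 -0.7373  0.1931] grip 1.002 q [-12.886   13.6746  86.3476   0.0002  79.9376 154.7146]
```

View pics/w1.png

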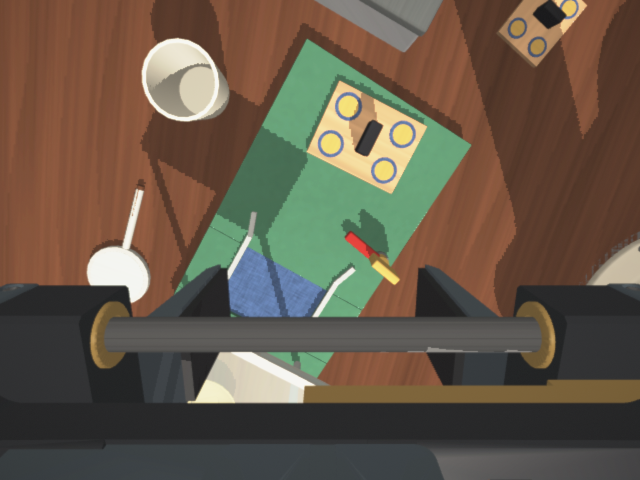

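The wrist view shows the stand's corners at about (307,40) and (470,146), the tray at (367,137), the bar from (348,237) to the bow at (384,268), and the pocket's front edge from (247,248) to (325,290). I'll zoom in to measure these.

Run:
```python
import cv2
a=cv2.imread("pics/w1.png")
for n,(r0,r1,c0,c1) in dict(a=(30,205,285,480),b=(205,320,220,420)).items():
    cv2.imwrite(f"pics/w1{n}.png",cv2.resize(a[r0:r1,c0:c1],None,fx=4 if n=='b' else 3.4,fy=4 if n=='b' else 3.4,interpolation=cv2.INTER_CUBIC))
```

```text
(no output)
```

View pics/w1a.png

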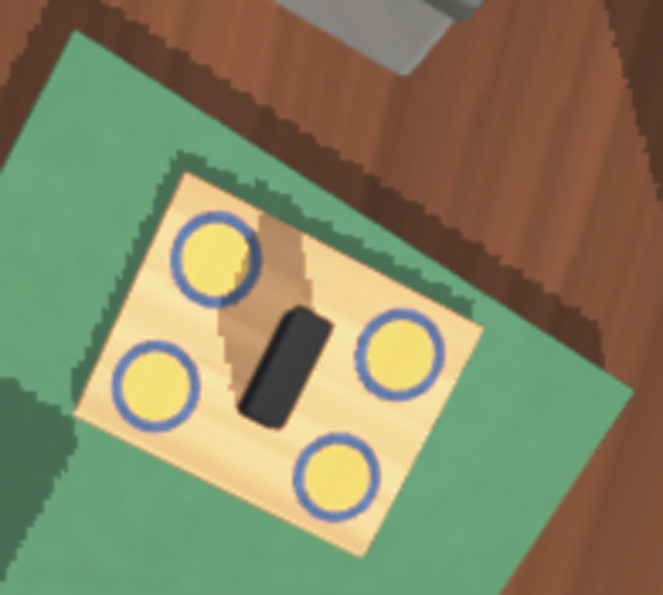

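View pics/w1b.png

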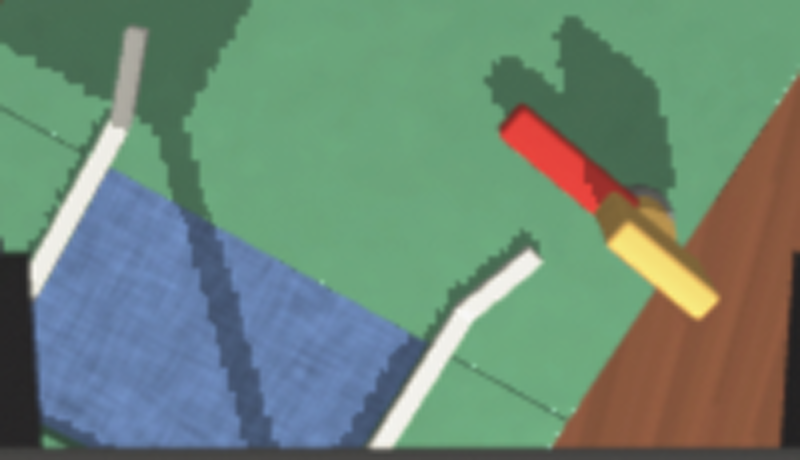

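```bash
cat > d.py <<'E'
from h import *
d=np.load("w1.npz"); c=ctrl.camera_params("wrist")
T=np.eye(4);T[:3,:3]=d['R'];T[:3,3]=d['P']; pose=T@c['T_tool_cam']
import h
old=ctrl.camera_params
class C: pass
def cp(n): return dict(c,pose=pose) if n=="w1" else old(n)
class Cx:
    camera_params=staticmethod(cp)
h.ctrl=Cx
A=lambda u,v:(285+(u+.5)/3.4-.5,30+(v+.5)/3.4-.5); B=lambda u,v:(220+(u+.5)/4-.5,205+(v+.5)/4-.5)
L=np.array([[-285,-110,24],[-285,110,24],[-45,110,24],[-62,-58,29],[-62,58,29],[-89,-67,29],[-89,67,29]])/1e3
px=[A(76,30),A(634,390),B(572,418),B(117,124),B(466,309),B(136,30),B(536,255)]
s,r=fit(L,[("w1",i,*p) for i,p in enumerate(px)],S); print("stand w",s);print(r.round(2))
tc=lambda u,v:(225+(u+.5)/3.4-.5,170+(v+.5)/3.4-.5)
tcp_=lambda:0
LT=np.array([[-42,-55,34],[-42,55,34],[42,55,34],[42,-55,34]])/1e3
t,r=fit(LT,[("w1",i,*A(*p)) for i,p in enumerate([(185,172),(484,327),(363,556),(76,413)])],[.47,-.146,1.35]);print("tray w",t);print(r.round(2))
json.dump(list(s),open('stand.json','w')); json.dump(list(t),open('tray.json','w'))
h.S=list(s)
print("tray rel",tost([t[0],t[1],0]),np.degrees(t[2]-s[2]),"rib top",tost(ray("w1",A(286,367),.068)))
print("bar tip",tost(ray("w1",B(515,118),.040)),"bow",tost(ray("w1",B(662,270),.076)))
for p in[(28,320),(120,45),(308,97),(222,378)]: print("mag",tost(ray("top",tc(*p),.219))[:2])
E
python3 d.py
```

```text
stand w [0.5424 0.0727 1.2577]
[[-0.93 -0.72]
 [ 0.28 -0.1 ]
 [-0.88  0.85]
 [ 3.3   0.31]
 [-2.02 -0.42]
 [ 2.34  1.14]
 [-2.18 -1.17]]
tray w [ 0.4711 -0.144   1.339 ]
[[ 0.05 -0.67]
 [ 0.41 -0.16]
 [ 0.22  0.51]
 [-0.69  0.45]]
tray rel [-228.0998    1.127     0.    ] 4.654079951567471 rib top [-227.6413   -0.1282   68.    ]
bar tip [-124.8008   39.8841   40.    ] bow [-114.1526   91.5353   76.    ]
mag [70.5671 83.9429]
mag [ 70.1508 -79.1255]
mag [-40.1342 -79.6114]
mag [-40.1952  84.6078]
```

```bash
rm stand.json; sed -i 's/\[-62,-58,29\],\[-62,58,29\],\[-89,-67,29\],\[-89,67,29\]/[-62,-60.5,29],[-62,60.5,29],[-89,-69.5,29],[-89,69.5,29]/' d.py; python3 d.py
python3 - <<'E'
import json,numpy as np
s=np.array(json.load(open('stand.json'))); s=(2*s+np.array([.5399,.0719,1.2626]))/3; json.dump(list(s),open('stand.json','w'));print(s)
E
cat > e.py <<'E'
from h import *
# push plan
key=np.array([-114,92.]); yaw=10; LN=15
def fing(phi,r=42,gap=0):
    d=np.array([-np.sin(phi),-np.cos(phi)]); n=np.array([np.cos(phi),-np.sin(phi)]); a=phi-0+np.radians(yaw)
    # box axes: x' (depth,16) , y' (jaw,13.5), rotated ccw yaw
    y=np.radians(yaw); ex=np.array([np.cos(y),np.sin(y)]); ey=np.array([-np.sin(y),np.cos(y)])
    h=16*abs(n@ex)+13.5*abs(n@ey); return key+r*d+(6+h+gap)*n
if __name__=="__main__":
    for ph in np.arange(0.1,1.6,.2): p=fing(ph); print(round(ph,2),p,ctrl.ik(w(*p,34),ori(LN,yaw)) )
    p=fing(.2,gap=8);print(p,[ctrl.ik(w(*p,z),ori(LN,yaw)) for z in(300,100,34)])
E
python3 e.py
```

```text
stand w [0.5423 0.0727 1.258 ]
[[-0.93 -0.63]
 [ 0.31 -0.07]
 [-0.8   0.9 ]
 [ 1.54 -0.62]
 [-0.24  0.59]
 [ 0.55  0.18]
 [-0.4  -0.14]]
tray w [ 0.4711 -0.144   1.339 ]
[[ 0.05 -0.67]
 [ 0.41 -0.16]
 [ 0.22  0.51]
 [-0.69  0.45]]
tray rel [-228.1422    1.0594    0.    ] 4.636730842163082 rib top [-227.6841   -0.196    68.    ]
bar tip [-124.8314   39.7852   40.    ] bow [-114.1676   91.4332   76.    ]
mag [70.5498 83.7848]
mag [ 70.0841 -79.2834]
mag [-40.201  -79.7359]
mag [-40.2123  84.4832]
[0.5415182  0.07246262 1.25955742]
0.1 [-93.2576  47.7079] [-18.8185  33.4447 110.4019  22.6236  41.3376 151.2615]
0.3 [-101.1904   44.074 ] [-19.7906  33.557  110.0104  22.3191  41.8156 150.6211]
0.5 [-110.5051   42.232 ] [-20.9301  33.5997 109.8626  22.0558  42.1688 149.7427]
0.7 [-120.6974   42.7279] [-22.1905  33.554  110.0211  21.8538  42.3444 148.6464]
0.9 [-131.055    45.9256] [-23.5064  33.4091 110.5267  21.7329  42.2983 147.3745]
1.1 [-140.7335   51.9316] [-24.7969  33.165  111.3909  21.7131  42.0013 145.9887]
1.3 [-148.8586   60.5541] [-25.9693  32.8335 112.5918  21.8149  41.4433 144.5657]
1.5 [-154.4033   67.9976] [-26.8258  32.5584 113.6148  21.9355  40.9286 143.4641]
[-89.1888  44.1163] [array([-18.3089,  11.2564,  91.7313,  14.9704,  80.1408, 166.5414]), array([-18.3089,  26.5266, 106.9163,  19.131 ,  50.9475, 156.8347]), array([-18.3089,  33.6068, 109.8379,  22.5437,  41.5928, 151.9159])]
```

```bash
cat > f.py <<'E'
from h import *; from e import fing,LN,yaw
R=ori(LN,yaw)
p=fing(.2,gap=9); ctrl.command_gripper(0.0)
ctrl.goto(w(*p,300),R); st()
ctrl.move_l(w(*p,60),vel=.25); 
hit=ctrl.move_l(w(*p,33),vel=.08,contact_N=6); print("down hit",hit); st()
if hit: raise SystemExit
for ph in np.arange(.2,1.53,.1):
    ctrl.move_l(w(*fing(ph),33),vel=.1)
    F=np.array(ctrl.current_contact_force()); print(round(ph,2),(frame().T@F).round(2))
    if np.linalg.norm(F)>15: print("stop");break
st(); cv2.imwrite("pics/top1.png",ctrl.read_camera("top"));cv2.imwrite("pics/side1.png",ctrl.read_camera("side"))
a=cv2.imread("pics/top1.png")[170:345,225:435]; b=cv2.imread("pics/side1.png")[180:375,225:385]
cv2.imwrite("pics/ts1.png",np.hstack([cv2.resize(a,(420,350),interpolation=3),cv2.resize(b,(287,350),interpolation=3)]))
E
python3 f.py
```

```text
t 5.78 tcp st [-89.0285  43.9082 300.0168] F [-0.3197 -0.6816  0.8898] grip 0.004 q [-18.2413  11.2565  91.7101  14.9094  80.1077 166.5997]
down hit False
t 7.38 tcp st [-88.2042  43.8853  33.2102] F [ 0.3068 -0.443   0.0638] grip 0.003 q [-18.1875  33.7113 109.8139  22.5996  41.4943 151.9672]
0.2 [-0.36 -0.34  0.29]
0.3 [ 0.85 -0.86  0.28]
0.4 [ 0.9  -0.66  0.73]
0.5 [-0.06  0.13 -0.07]
0.6 [ 0.61  0.14 -0.01]
0.7 [ 0.45 -0.46  0.6 ]
0.8 [-0.35 -0.57  0.63]
0.9 [ 0.44 -0.31  0.98]
1.0 [ 0.43 -0.5  -0.1 ]
1.1 [-0.35  0.51  0.79]
1.2 [ 0.37 -0.13 -0.98]
1.3 [ 0.54 -1.2  -0.71]
1.4 [ 0.01 -0.75 -0.21]
1.5 [-0.01 -0.52  0.43]
t 10.88 tcp st [-154.4838   68.1752   33.0003] F [ 0.4947 -0.169   0.4304] grip 0.006 q [-26.8392  32.676  113.6677  22.0004  40.7827 143.3713]
```

View pics/ts1.png

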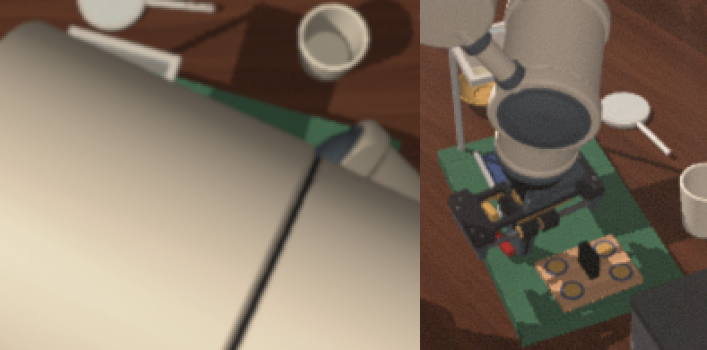

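The side view shows the red bar swung round along the +y side, with the tray untouched. I'll back off and look from above.

```bash
cat > g.py <<'E'
from h import *; from e import LN,yaw
p=tost(ctrl.current_tool_pos())
ctrl.move_l(w(p[0]+2,p[1]-10,33),vel=.1); ctrl.move_l(w(p[0]+2,p[1]-10,120),vel=.25)
ctrl.move_l(w(-190,0,290),vel=.3); st()
P,R=np.array(ctrl.current_tool_pos()),np.array(ctrl.current_eef_rot())
im=ctrl.read_camera("wrist"); cv2.imwrite("pics/w2.png",im); np.savez("w2.npz",P=P,R=R)
E
python3 g.py
```

```text
t 12.48 tcp st [-189.8295    0.8715  288.3724] F [ 0.7289 -0.1625  0.2152] grip 0.005 q [-29.5888  15.5883  87.6055  14.0202  82.8535 155.775 ]
```

View pics/w2.png

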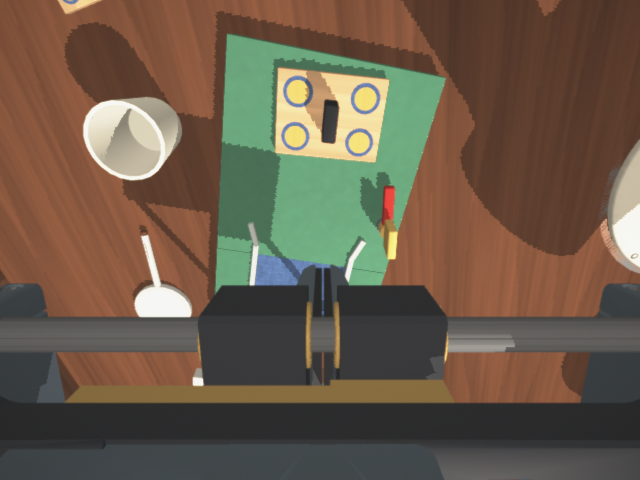

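The bar now points back alongside the runway, with its tip at (389,190) and the bow at (391,240). I'll quantify its angle and recheck the tray.

```bash
cat > k.py <<'E'
from h import *
import h
d=np.load("w2.npz"); c=ctrl.camera_params("wrist")
T=np.eye(4);T[:3,:3]=d['R'];T[:3,3]=d['P']; pose=T@c['T_tool_cam']; old=ctrl.camera_params
class Cx: camera_params=staticmethod(lambda n: dict(c,pose=pose) if n=="w2" else old(n))
h.ctrl=Cx
r=lambda u,v,z:tost(ray("w2",(u,v),z))
tip=r(389,188,.040);print("tip",tip,"axis mid bow",r(391,242,.076),"ang",np.arctan2(-(tip[0]+114),92-tip[1]))
print("corners",r(227,35,.024),r(443,78,.024))
LT=np.array([[-42,-55,34],[-42,55,34],[42,55,34],[42,-55,34]])/1e3
t,res=fit(LT,[("w2",i,*p) for i,p in enumerate([(279,68),(389,80),(376,162),(276,153)])],[.47,-.146,1.35]);print("tray",t,res.round(1),tost([t[0],t[1],0]),np.degrees(t[2]-S[2]))
g=tcp(w(*tost([t[0],t[1],0])[:2],64),ori(35)); 
h.ctrl=ctrl
E
python3 k.py
python3 - <<'E'
from h import *
for yaw in (0,4.6):
  R=ori(35,yaw)
  for x in(-228,-150,-100,-50,0): print(yaw,x,ctrl.ik(tcp(w(x,0,64),R),R),ctrl.ik(tcp(w(x,0,150),R),R) is not None)
E
```

```text
tip [-165.7059   79.9389   40.    ] axis mid bow [-117.5322   89.3267   76.    ] ang 1.341630467584455
corners [-283.4661 -109.1248   24.    ] [-283.276   107.0984   24.    ]
tray [ 0.4704 -0.1432  1.34  ] [[-0.7 -0.1]
 [ 1.1 -0.5]
 [ 0.1  0.7]
 [-0.5  0.4]] [-227.1073    1.6319    0.    ] 4.610556145616572
0 -228 [-44.8427  39.9413 102.6036  35.9385  60.5374 128.4831] True
0 -150 [-36.8046  39.1217 105.7749  41.0168  55.7414 131.1453] True
0 -100 [-31.2678  38.8361 106.9415  44.3396  52.9599 133.2592] True
0 -50 [-25.5338  38.7271 107.3972  47.5242  50.4124 135.7869] True
0 0 [-19.7133  38.7907 107.1308  50.38    48.0924 138.8074] True
4.6 -228 [-44.0406  40.505  100.5427  33.5307  63.1056 127.2608] True
4.6 -150 [-36.1855  39.6684 103.6339  38.2961  58.4578 130.2163] True
4.6 -100 [-30.798   39.3762 104.7644  41.4051  55.7722 132.4908] True
4.6 -50 [-25.2312  39.2656 105.2002  44.3903  53.3232 135.1395] True
4.6 0 [-19.5868  39.3336 104.9317  47.0884  51.1079 138.2243] True
```

Key angle is about 1.34–1.38: clear, but I want more margin. I'll push gently toward the end stop with contact detection.

```bash
cat > m.py <<'E'
from h import *; from e import LN,yaw
ctrl.move_l(w(-153,56,120),vel=.3); ctrl.move_l(w(-153,56,33),vel=.2)
ctrl.move_l(w(-154,67,33),vel=.1)
hit=ctrl.move_l(w(-155,81,33),vel=.05,contact_N=5); print("hit",hit); st()
p=tost(ctrl.current_tool_pos())
ctrl.move_l(w(p[0]+1,p[1]-14,33),vel=.1); ctrl.move_l(w(p[0]+1,p[1]-14,120),vel=.3)
ctrl.move_l(w(-190,0,290),vel=.3); st()
P,R=np.array(ctrl.current_tool_pos()),np.array(ctrl.current_eef_rot())
im=ctrl.read_camera("wrist"); cv2.imwrite("pics/w3.png",im); np.savez("w3.npz",P=P,R=R)
E
python3 m.py
```

```text
hit True
t 14.43 tcp st [-155.4247   77.0448   33.4587] F [1.8169 0.0576 1.739 ] grip 0.004 q [-27.141   32.2182 115.117   22.4907  39.6458 142.4359]
t 15.93 tcp st [-189.7683    1.0571  288.1855] F [ 0.2912  0.2545 -1.0661] grip 0.004 q [-29.5814  15.4992  87.7497  14.0202  82.6506 155.7376]
```

View pics/w3.png

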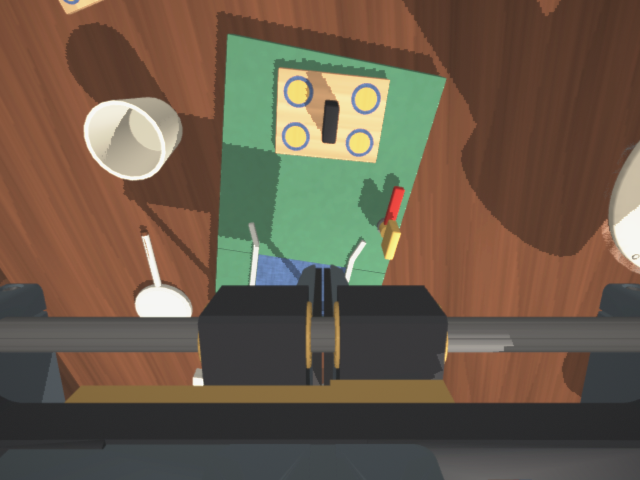

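The bar is now parallel to the stand edge, tip (397,190) to bow (391,240), so about 1.55. Now I'll grasp the tray rib.

```bash
cat > n.py <<'E'
from h import *
g=tost([.47075,-.1436,.064]); print(g)
R=ori(35,4.6)
ctrl.command_gripper(.55)
ctrl.goto(tcp(w(g[0],g[1],150),R),R)
hit=ctrl.move_l(tcp(w(g[0],g[1],64),R),vel=.12,contact_N=6); print("hit",hit); st()
cv2.imwrite("pics/s4.png",ctrl.read_camera("side")[170:400,200:500])
if not hit:
    ctrl.command_gripper(0.0); ctrl.sleep(.1); st()
    im=ctrl.read_camera("side")[170:400,200:500]; cv2.imwrite("pics/s5.png",cv2.resize(im,None,fx=2.5,fy=2.5,interpolation=3))
E
python3 n.py
```

```text
[-227.3538    1.2015   64.    ]
hit False
t 18.43 tcp st [-216.4682    1.7247   49.0524] F [0.391  0.4639 0.1875] grip 0.550 q [-44.0139  40.3828 100.7085  33.564   63.0211 127.2018]
t 19.22 tcp st [-216.4657    2.1354   48.5032] F [-2.0098 -0.914   2.9733] grip 0.148 q [-44.0371  40.4444 100.7427  33.572   62.9954 127.176 ]
```

View pics/s5.png

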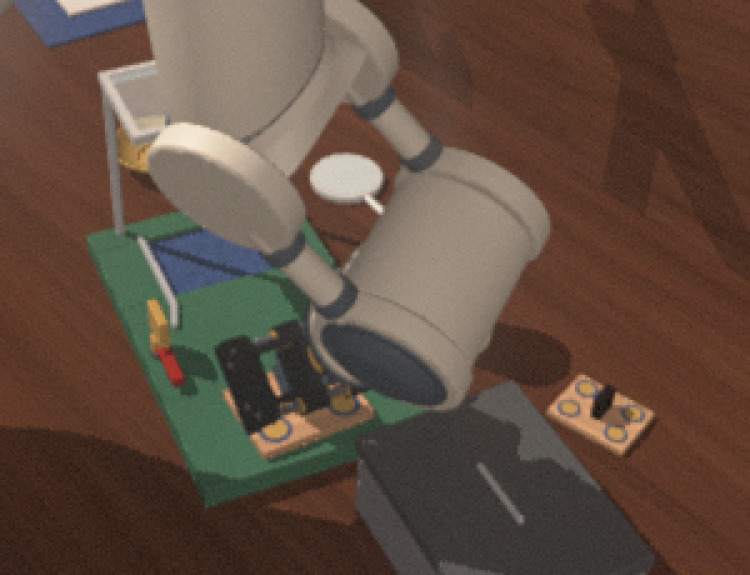

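```bash
cat > o.py <<'E'
from h import *
R=ori(35,0)
P0=tost(ctrl.current_tool_pos()); 
ctrl.move_l(tcp(w(-190,0,64),R),vel=.06,ori=R); st()
ctrl.move_l(tcp(w(-145,0,64),R),vel=.08); st()
P,Rr=np.array(ctrl.current_tool_pos()),np.array(ctrl.current_eef_rot()); np.savez("w6.npz",P=P,R=Rr)
cv2.imwrite("pics/w6.png",ctrl.read_camera("wrist"))
cv2.imwrite("pics/t6.png",ctrl.read_camera("top")); im=ctrl.read_camera("side"); cv2.imwrite("pics/s6full.png",im)
im=im[170:400,200:500]; cv2.imwrite("pics/s6.png",cv2.resize(im,None,fx=2.5,fy=2.5,interpolation=3))
E
python3 o.py
```

```text
t 20.04 tcp st [-178.7787    0.299    48.488 ] F [0.6174 2.961  2.6197] grip 0.153 q [-41.0199  39.4943 104.3515  38.3711  58.1859 129.6851]
t 20.75 tcp st [-134.1008    0.0809   48.4902] F [1.9396 3.6503 4.082 ] grip 0.154 q [-36.2788  39.0942 105.9138  41.3499  55.4963 131.3255]
```

View pics/s6.png

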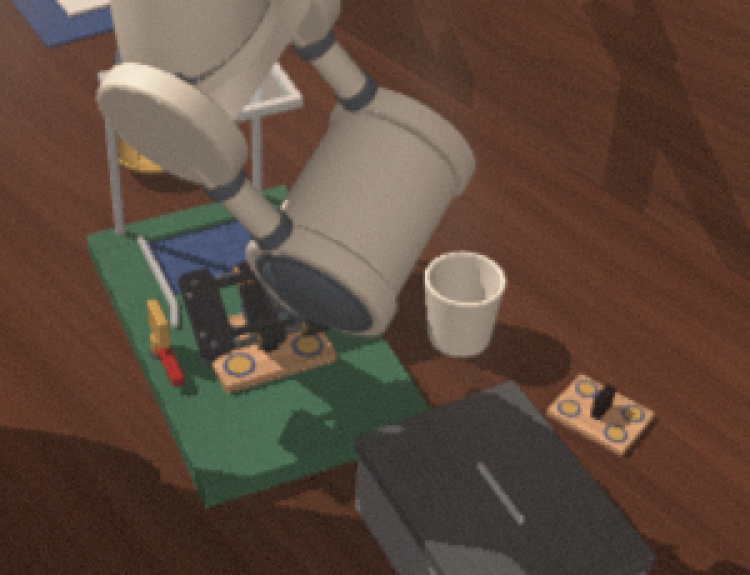

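View pics/w6.png

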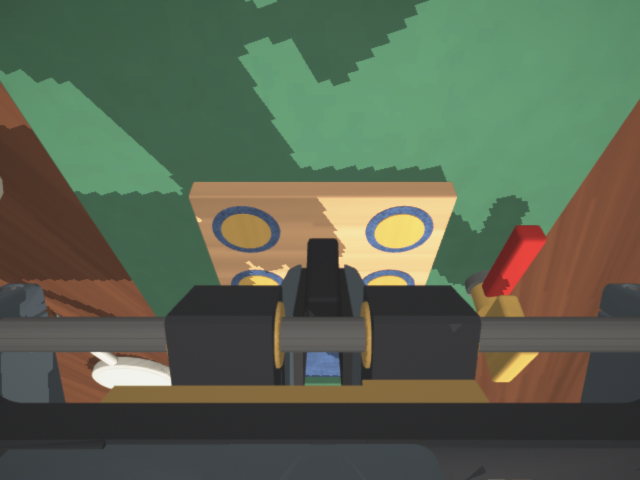

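View pics/t6.png

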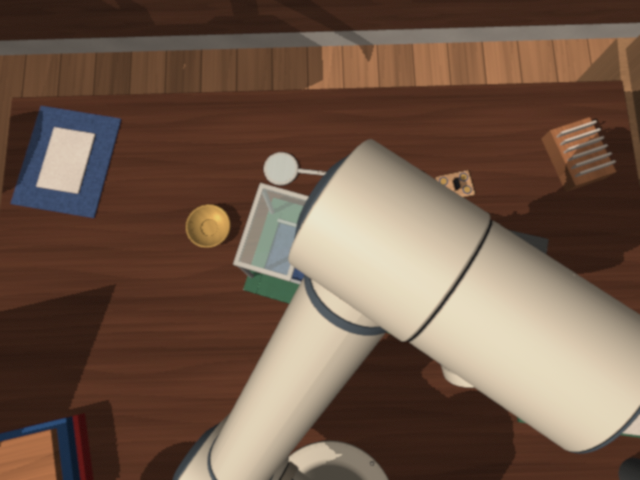

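The tray is gripped level at x≈-145 and the bar is clear. The wrist view has the tray's rear edge at (192..456,197) and both stand side edges, so I can check the centring.

Run:
```python
import cv2,numpy as np
a=cv2.imread("pics/w6.png")
cv2.imwrite("pics/w6c.png",np.hstack([cv2.resize(a[60:300,0:230],None,fx=2,fy=2,interpolation=3)[:,:400],cv2.resize(a[60:300,440:640],None,fx=2,fy=2,interpolation=3)]))
```

```text
(no output)
```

View pics/w6c.png

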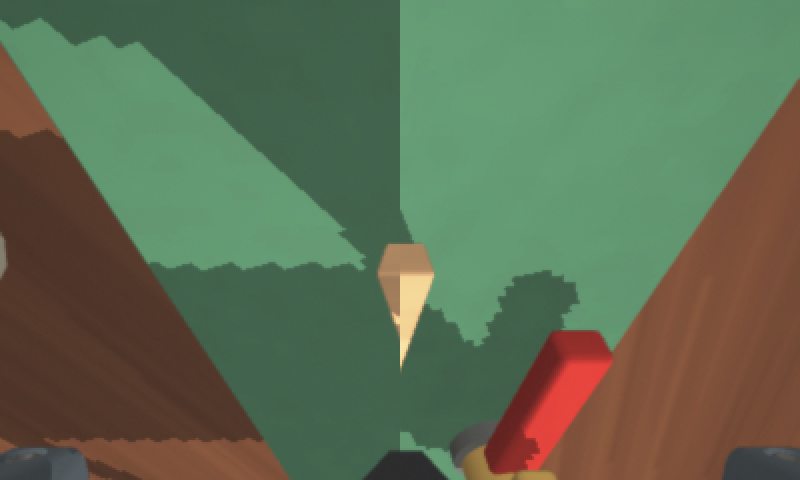

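```bash
cat > q.py <<'E'
from h import *
import h
d=np.load("w6.npz"); c=ctrl.camera_params("wrist")
T=np.eye(4);T[:3,:3]=d['R'];T[:3,3]=d['P']; pose=T@c['T_tool_cam']; old=ctrl.camera_params
class Cx: camera_params=staticmethod(lambda n: dict(c,pose=pose) if n=="w6" else old(n))
h.ctrl=Cx
r=lambda u,v,z:tost(ray("w6",(u,v),z)).round(1)
print("left edge",r(0,81,.024),r(72,189,.024),r(144,297.5,.024)); print("right",r(640,101,.024),r(593,168,.024),r(546,235,.024))
print("tray rear",r(190,196,.034),r(456.5,197,.034),"bottom",r(194,182,.024),r(454,182,.024))
print("bar tip",r(440+182/2,60+340/2,.040))
E
python3 q.py
```

```text
left edge [-229.8 -109.6   24. ] [-182.2 -109.7   24. ] [ -95.6 -110.    24. ]
right [-222.7  110.4   24. ] [-193.6  110.    24. ] [-152.6  109.4   24. ]
tray rear [-187.2  -54.9   34. ] [-186.7   53.5   34. ] bottom [-186.1  -55.8   24. ] [-186.2   54.9   24. ]
bar tip [-173.4   87.3   40. ]
```

Centring is within 1 mm and the yaw is aligned, so I'll slide in.

```bash
cat > u.py <<'E'
from h import *
R=ori(35,0)
for x in(-100,-60,-30,-10,0):
    hit=ctrl.move_l(tcp(w(x,0,64),R),vel=.08,contact_N=15); F=frame().T@np.array(ctrl.current_contact_force()); print(x,hit,F.round(1),(tost(ctrl.current_tool_pos())-[10.9,0,-15.56]).round(1))
    if hit: break
if not hit:
    z0=ctrl.current_contact_force()[2]
    hit=ctrl.move_l(tcp(w(0,0,57.5),R),vel=.02,contact_N=10); print("down",hit,(frame().T@np.array(ctrl.current_contact_force())).round(1),(tost(ctrl.current_tool_pos())-[10.9,0,-15.56]).round(2)); st()
im=ctrl.read_camera("side")[150:380,180:480]; cv2.imwrite("pics/s7.png",cv2.resize(im,None,fx=2.5,fy=2.5,interpolation=3))
E
python3 u.py
```

```text
-100 True [ 2.3 -1.6  1.6] [-143.4   -0.2   64. ]
```

View pics/s7.png

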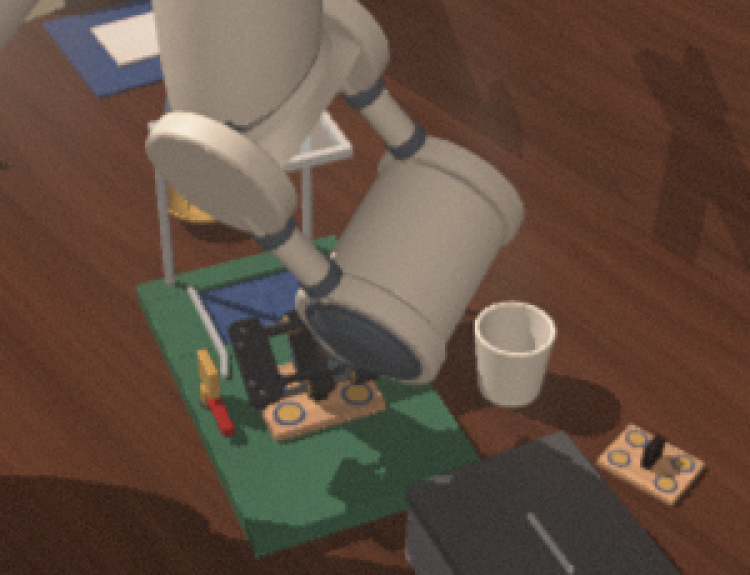

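The contact stop fired on the start-up transient, and the forces are only about 2 N. I'll use short steps with force checks instead.

```bash
cat > u2.py <<'E'
from h import *
R=ori(35,0); off=np.array([10.9,0,-15.56])
ok=True
for x in(-120,-100,-80,-60,-45,-30,-20,-10,0):
    ctrl.move_l(tcp(w(x,0,64),R),vel=.05); F=frame().T@np.array(ctrl.current_contact_force()); print(x,F.round(1),(tost(ctrl.current_tool_pos())-off).round(1),"%.3f"%ctrl.current_grip_width())
    if np.linalg.norm(F)>18: ok=False;break
st()
im=ctrl.read_camera("side")[130:380,180:480]; cv2.imwrite("pics/s8.png",cv2.resize(im,None,fx=2.4,fy=2.4,interpolation=3))
P,Rr=np.array(ctrl.current_tool_pos()),np.array(ctrl.current_eef_rot()); np.savez("w6.npz",P=P,R=Rr); cv2.imwrite("pics/w8.png",ctrl.read_camera("wrist"))
E
python3 u2.py
```

```text
-120 [ 3.4 -2.7  4.1] [-120.1   -0.3   64.1] 0.147
-100 [ 3.6 -3.4  3.7] [-100.1   -0.1   64. ] 0.149
-80 [ 4.1 -2.7  4.2] [-80.   -0.1  64.1] 0.155
-60 [ 3.5 -4.   3.6] [-60.   -0.2  64. ] 0.149
-45 [ 2.9 -3.9  3.4] [-45.1  -0.1  64. ] 0.154
-30 [ 2.9 -1.6  2.9] [-30.    0.1  64. ] 0.155
-20 [ 1.4 -0.2 -0.5] [-20.    0.3  63.9] 0.154
-10 [ 0.  -0.  -2.2] [-9.9  0.3 63.8] 0.148
0 [ 0.2 -0.7 -2.2] [ 0.3  0.2 64. ] 0.153
t 25.38 tcp st [11.1928  0.1527 48.3916] F [ 0.6834 -0.0288 -2.2013] grip 0.153 q [-19.6776  38.795  107.13    50.3785  48.0897 138.8171]
```

View pics/s8.png

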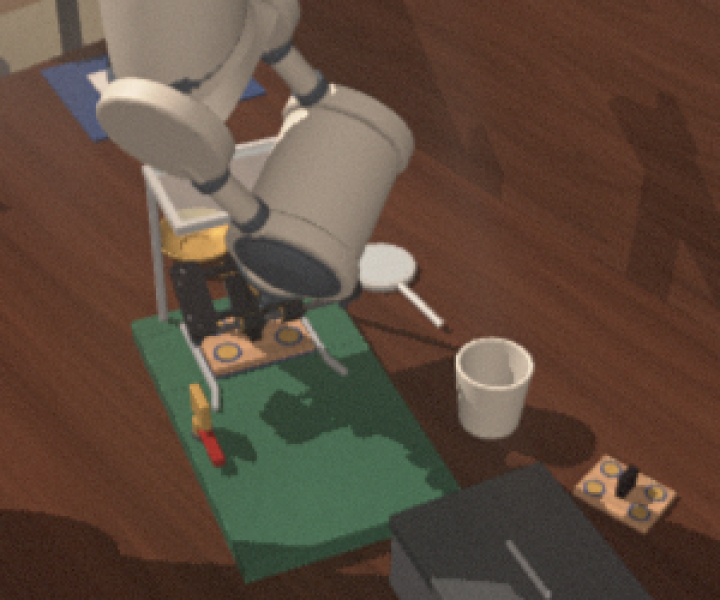

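View pics/w8.png

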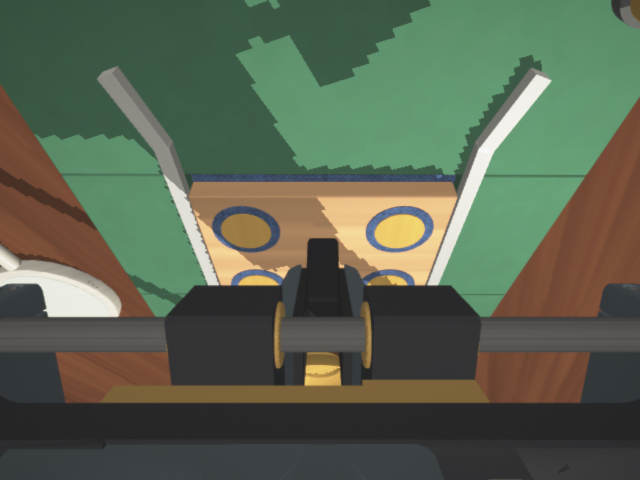

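The tray hangs level over the pocket. The deck edge (x=-45) is at row 175 and the tray's rear bottom edge at row 182, with a blue gap between. I'll compute the gap.

```bash
cat >> q.py <<'E'
print("edge",r(325,175,.024),r(150,175,.024),r(500,175.5,.024),"tray rear bottom",r(325,182,.024),r(194,182,.024),r(454,182,.024),"rear top",r(325,196.5,.034)); print("rail inner bends", r(178,175,.029),r(470,176,.029))
E
python3 q.py|tail -2; python3 -c "
import cv2;a=cv2.imread('pics/w8.png')[150:240,150:500];cv2.imwrite('pics/w8c.png',cv2.resize(a,None,fx=2.2,fy=2.2,interpolation=3))"
```

```text
edge [-44.9   0.   24. ] [-44.8 -73.1  24. ] [-44.7  73.2  24. ] tray rear bottom [-41.1   0.   24. ] [-41.1 -55.7  24. ] [-41.2  54.9  24. ] rear top [-41.9  -0.   34. ]
rail inner bends [-48.9 -59.   29. ] [-48.4  58.2  29. ]
```

View pics/w8c.png

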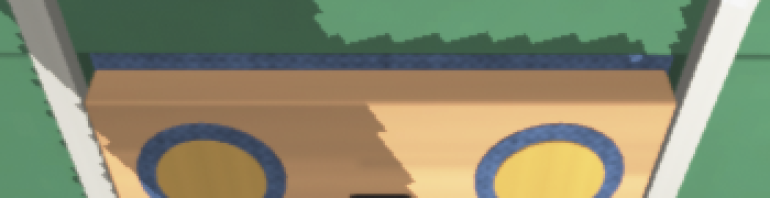

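The gap is about 3.3 mm, so it is centred. Lowering in small steps.

```bash
cat > v.py <<'E'
from h import *
R=ori(35,0); off=np.array([10.9,0,-15.56])
for z in(62.5,61,60,59,58.3):
    ctrl.move_l(tcp(w(0,0,z),R),vel=.02); F=frame().T@np.array(ctrl.current_contact_force()); print(z,F.round(1),(tost(ctrl.current_tool_pos())-off).round(1))
    if F[2]>12: break
cv2.imwrite("pics/w9.png",ctrl.read_camera("wrist")); st()
E
python3 v.py
```

```text
62.5 [-1.6 -0.1 -2.7] [-0.1  0.  62.4]
61 [ 0.1 -1.1 -3.2] [-0.1  0.1 60.9]
60 [-0.7  0.1 -2. ] [-0.   0.  59.9]
59 [-0.6 -0.2 -1.8] [-0.   0.  58.9]
58.3 [-0.1  0.4 -2.6] [-0.  -0.  58.3]
t 26.77 tcp st [10.8884  0.0243 42.7021] F [-0.1802  0.8047 -3.0571] grip 0.151 q [-19.7147  39.429  107.2594  50.9124  47.6103 138.0212]
```

View pics/w9.png

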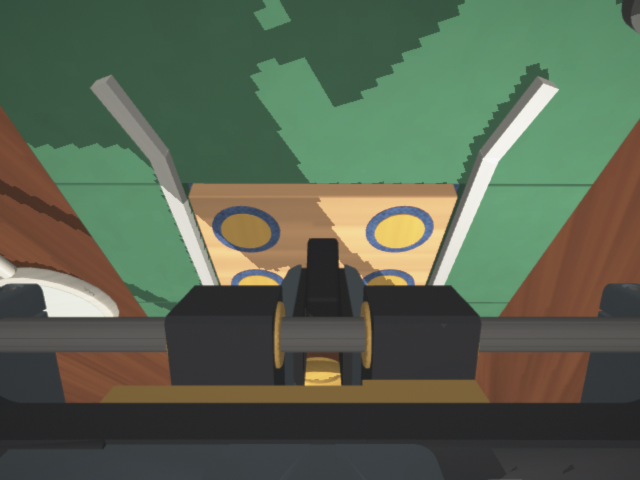

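```bash
cat > x.py <<'E'
from h import *
R=ori(35,0)
ctrl.command_gripper(.5); ctrl.sleep(.2); st()
p=np.array(ctrl.current_tool_pos()); ctrl.move_l(p-R[:,1]*.05,vel=.06); ctrl.move_l(p-R[:,1]*.16,vel=.2); st()
P,Rr=np.array(ctrl.current_tool_pos()),np.array(ctrl.current_eef_rot()); np.savez("w6.npz",P=P,R=Rr)
cv2.imwrite("pics/w10.png",ctrl.read_camera("wrist"))
im=ctrl.read_camera("side")[130:380,180:480]; cv2.imwrite("pics/s10.png",cv2.resize(im,None,fx=2.4,fy=2.4,interpolation=3))
E
python3 x.py
```

```text
t 27.63 tcp st [10.9033  0.0168 42.7262] F [ 0.891   0.7617 -0.8512] grip 0.495 q [-19.7137  39.4268 107.2588  50.9133  47.6115 138.0199]
t 29.32 tcp st [-80.5189   0.3861 173.1553] F [-0.3186  1.2919 -0.2526] grip 0.499 q [-30.3045  26.1239 102.0908  37.8566  65.8656 147.2694]
```

View pics/w10.png

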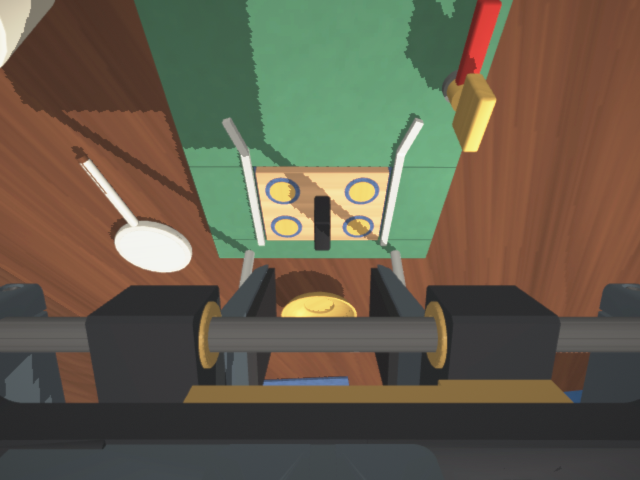

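View pics/s10.png

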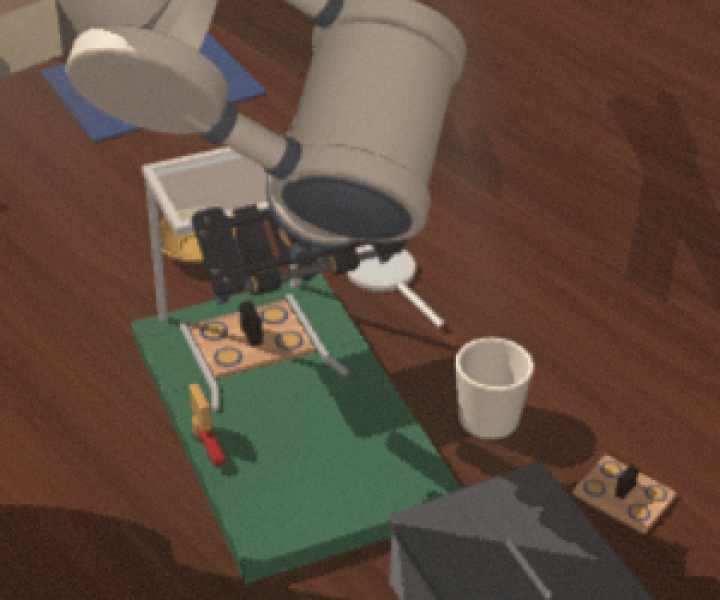

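The tray lies flat between the rails, the bar at (478,40) is clear, and the robot is free. I'll retreat and compare the other objects with the start pictures.

```bash
cat > y.py <<'E'
from h import *
ctrl.move_l(w(-200,0,330),vel=.3)
ctrl.movej([-75]+list(np.array(ctrl.current_q())[1:])); st()
im=ctrl.read_camera("top"); s=ctrl.read_camera("side"); cv2.imwrite("pics/t11.png",im); cv2.imwrite("pics/s11.png",s)
a=cv2.imread("pics/top0.png"); b=im
cv2.imwrite("pics/cmp.png",np.vstack([cv2.resize(x[140:320,180:560],None,fx=1.6,fy=1.6,interpolation=3) for x in(a,b)]))
E
python3 y.py
```

```text
t 31.27 tcp st [-463.7799   55.7454  328.4322] F [-0.0525 -0.6705  0.4919] grip 0.498 q [-74.8815  17.0202  87.4628  31.2872  92.0017 151.2653]
```

View pics/cmp.png

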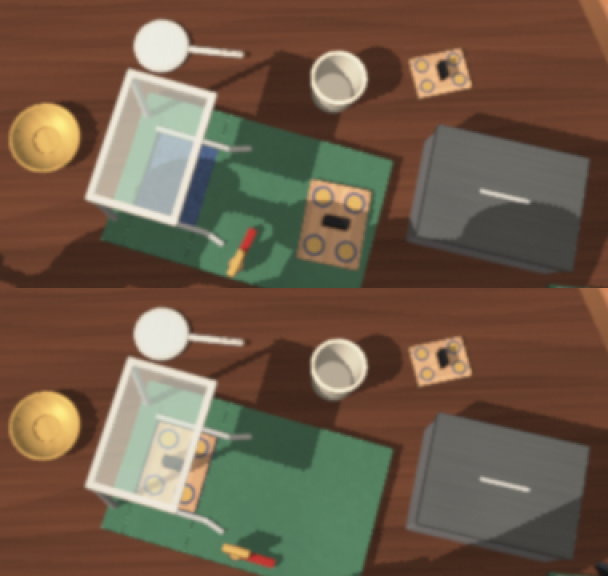

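Cup, pan, loupe, cash box and magnifier are all at the same pixels as before. The tray is seated and the bar is alongside the runway.

```bash
python3 -c "
from bench import ctrl
ctrl.sleep(.2); print(ctrl.sign_off(), ctrl.current_t())"
```

```text
the job is handed in; nothing more can be done
the job is handed in; nothing more can be done
```

The job is done and handed in at about 31.5 s of the 54 s allowed.

- **Key:** I turned it clockwise by pushing its red bar with the shut fingers, before touching the tray. The first push reached only about 1.34–1.38 rad. I pushed again until contact at the end stop, and by eye the bar then lay parallel to the runway, about 1.55 rad.
- **Tray:** I gripped the rib of the largest tray with the tool leaning back 35°. I slid it along the deck with forces of about 4–6 N at the points I checked, squared it to the lane and brought it in under the magnifier. The gap at its rear edge measured about 3.3 mm. I lowered it 6 mm into the pocket, let go and withdrew.
- **Last checks:** The wrist, side and top pictures show the tray flat in the pocket and the bar clear. In the top view, before against after, the magnifier, cup, scale pan, loupe and cash box look unmoved.
- **Disagreements:** The top and wrist cameras placed the stand about 2–2.5 mm apart, so I used a weighted mean and then checked the fit directly from the wrist. One contact stop fired falsely as a slide started, and I went on in short steps with force checks.

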